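# Size a washed glass tube in the step gauge and put it away

### The job

Find the size of the glass tube that lies on the dark mat and put it away. Hold it level across both plates of the aluminium gauge and try it in the narrowest slot first, lowering it until it rests on the edges, then in the next wider slot and so on, without forcing the glass, until it goes down to the bottom of a slot. Then lift it out and lay it, still held until it is down, in the tray that has the colour of that slot's dot; leave the tubes waiting in the steel tray, the tip box and the bottle alone.

Things in the scene. Friction and masses are not known exactly. Their poses are not given: they have to be found in the camera images.
- tube_a_mid (a point): Centre of tube a: empty round-bottomed glass tube lying down, 125 mm long, paper label round the middle, six-sided purple cap on the last 18 mm of its +x end (as wide over its flats as the glass, so it does not roll). This point is half-way along, on the axis; x runs along the tube to the cap. 20 to 95 g. Outer diameter 18, 24 or 30 mm: the gauge tells.
- tube_b_mid (a point): Centre of tube b, like tube a but of another diameter. Of tubes a, b and c one (a different one each time) lies on the dark mat and is the one to be sized; the other two wait in the steel tray.
- tube_c_mid (a point): Centre of tube c, like tubes a and b but of the remaining diameter.
- mat: Dark blue bench mat, fixed, 190 x 100 mm, 4 mm thick; origin at the centre of its underside. One tube lies on it, near its centre and nearly along its x.
- wait_tray: Stainless tray, fixed, 180 (x) x 148 (y) mm, walls 25 mm high, with two tubes that wait; origin at the centre of its underside, floor 4 mm above.
- gauge: Aluminium step gauge, fixed; origin at the centre of its underside, z up. Base plate 116 (x) x 168 (y) x 6 mm. Two like upright plates, 6 mm thick, 155 mm long, 55 mm tall, run along y at x = -30 and +30 mm, with a free channel of 54 mm between them for the fingers. Each has the same four slots, open at the top, 26 mm deep. Beside each slot is a coloured dot on the base plate.
- gauge_slot1 (a point): Narrowest slot, for 12 mm tubes, 15 mm wide, red dot, at y = -59 mm in the gauge's frame: centre of its mouth, midway between the two plates, at the height of the plate tops; axes as the gauge's. A tube is held level along x with its middle here (within 10 mm, so that its cap stays outside the plates) and lowered sideways into the facing pair of slots.
- gauge_slot2 (a point): Second slot, for 18 mm tubes, 21 mm wide, blue dot, at y = -29 mm: same point. In any slot, a tube that is too wide stops with its underside 1 to 10 mm below the plate tops; one that fits goes down to 26 mm below them.
- gauge_slot3 (a point): Third slot, for 24 mm tubes, 27 mm wide, yellow dot, at y = +8 mm: same point.
- gauge_slot4 (a point): Widest slot, for 30 mm tubes, 33 mm wide, green dot, at y = +50 mm: same point.
- tray_blue: Blue tray for 18 mm tubes, fixed, on white paper: 168 (x) x 92 (y) mm outside, 160 x 84 mm inside, walls 18 mm high; origin at the centre of its underside, floor 4 mm above. The tube is laid along its x, in the middle; the fingers can open only about 15 mm each side of the tube before they near the walls.
- tray_yellow: Yellow tray for 24 mm tubes, like the blue one. The three trays stand side by side, in an order that changes.
- tray_green: Green tray for 30 mm tubes, like the blue one.
- tip_box: Loose box of pipette tips, pink with a pale lid, 80 x 120 x 56 mm; origin at the centre of its underside. Leave it alone.
- reagent: Loose small amber bottle, 48 mm wide, 100 mm tall; origin at the centre of its underside. Leave it alone.
Things that resemble listed ones, but are neither listed nor needed, are in the scene too. Of the things shaped like the wait_tray, the stainless one is meant. Several things have the shape of the tray_yellow; the one meant has the colours described above.

How it is judged:
By the outcome, as a careful person would: the job done as asked, in the order asked, and still so for the second after the job is handed in, with the robot touching nothing.
It also fails if it takes over 72 s, if anything falls off the work surface, if the arm or the gripper's body presses on something with over 40 N, if the wrist force passes 120 N, or if a joint passes its speed limit or range.

### The arm

A 6-joint arm with a two-finger parallel gripper is mounted at the origin on the work surface. World frame = base frame: x ahead of the robot, y to its left, z up, the work surface at z = 0. Lengths are in m, angles in rad, forces in N, time in s.
With the tool pointing down it reaches from about 0.3 to 0.95 m from the base axis. Payload 3.1 kg.
Tool frame: the origin (TCP) lies midway between the tips of the shut fingers; the grasp point (between the pads) lies 19 mm behind it (env.hold_point_z is the distance from the TCP to the grasp point, in m); z points along the fingers, y is the line along which they close (so a half turn about z gives the same grasp; the last joint's range is limited). The gripper opens to 85 mm and grips with 20 to 120 N. Pads are 22 mm wide; open, the fingers measure 114 mm over their backs; the gripper's body (76 mm by 85 mm) begins 54 mm behind the grasp point. The pads swing forward as they close: fully open they stand 13 mm farther back than shut.
Start: joints at [-1.296, 0.308, 1.634, -0, 1.2, -0.07], TCP at [0.211, -0.588, 0.231] pointing down, gripper open.
Joint ranges: [-3.06, 3.06], [-0.79, 1.96], [0.05, 2.63], [-1.19, 4.34], [0.05, 2.64], [-2.94, 2.94]. Speed limits (rad/s): [2.79, 2.79, 3.14, 3.14, 3.14, 3.14].

### API

Orientations are given as a unit quaternion [w, x, y, z].
In Python, from bench import telemetry, vision, env gives the robot as it stands.
- The arm moves only by the shell command python3 -m creep 'ROWS'. ROWS is text: rows parted by semicolons, each of 5 numbers parted by spaces: the shift along the tool's x, y, z in cm, then the turn about the tool's z in rad, then the opening, from 0 (shut) to 1 (fully open). In form: x y z turn jaw; .... A call has exactly 5 rows; each row shifts and turns the commanded pose from where the row before left it, along the tool's axes as they then stand; what a row does not reach is not made up. A row lasts 1/8 s, in which the tool goes at most 62.5 mm and 10.7 degrees, less where a joint would pass 70% of its speed; a pose out of reach is approached as far as the arm can. A call is refused whole if a number of a shift passes 6.25 or a number of a turn 0.188, either way. A call with a gripper value outside its range is refused whole. The fingers move at their own pace and stop on an object; the grip force is fixed at half the most. Time passes only in rows, so rows that do not move let the fingers close, or fill a call up. It gives the time, the measured TCP pose, the force, the opening and the grip force at its end, in the units of the state.
- telemetry.get_obs(): the state, without advancing time (a new reading comes with each control period).
- vision.snapshot(name): name is "scene" or "side" or "wrist"; returns a dict with "img" (420x560x3 uint8, red, green, blue), "z_map" (420x560 float32, m along the optical axis (not along the pixel's ray), 0 where there is no reading), "mtx" (3x3 intrinsics, pixels), "view" (4x4, takes a point from world to camera coordinates). Camera axes: x right, y down, z forward; pixel columns grow to the right and rows downward; lengths in m; the calibration is good to about 2 mm. A picture is of the moment at which its call begins.
- env.sign_off(): hands the job in; it is judged then, once.
The state is a dict: "t": time; "joint_pos": joint angles; "joint_velocities": joint speeds; "joint_torque": joint torques, N m; "tcp_pos": TCP position; "ee_rot": TCP orientation; "wrist_force": force on the tool from outside, world axes, zero at the start; "wrist_torque": the same for the moment, N m; "width": finger opening in m; "grip_force": force on a finger pad.
Only numpy, scipy, OpenCV 4.12 (cv2) and the standard library are available. Lean on these libraries where they do the work, as an engineer would, in place of code of your own. Each camera call takes 0.05 s, during which the arm holds its last target. There are 200 camera calls.

## Working session

There is one attempt and no reset: what is moved stays moved. The work goes in short steps, Python scripts to look and compute and a shell command to move; the robot and the scene stay as the last step left them, time stands still between calls to the robot, and variables do not carry over. Pictures are saved under pics/ and viewed, at most 10 in all, crops included, and the job is handed in when it is done.

```bash
mkdir -p pics; ls; cat > h.py <<'E'
import numpy as np,cv2
from bench import telemetry,vision,env
def snap(n,f=None):
    s=vision.snapshot(n)
    if f: cv2.imwrite('pics/'+f,s['img'][:,:,::-1])
    return s
def pt(s,u,v,z=None):
    K=s['mtx'];V=s['view'];R=V[:3,:3];t=V[:3,3]
    d=R.T@np.linalg.inv(K)@np.array([u,v,1.]);c=-R.T@t
    if z is None: return c+d*s['z_map'][int(v),int(u)]
    return c+d*(z-c[2])/d[2]
E
python3 - <<'E'
from h import *
import pickle
for n in('scene','side','wrist'):
    s=snap(n,n+'0.png'); pickle.dump(s,open(n+'0.pkl','wb'))
    print(n,(-s['view'][:3,:3].T@s['view'][:3,3]).round(3),s['view'][2,:3].round(2))
o=telemetry.get_obs();print(o)
E
```

```text
pics
scene [ 0.967 -0.6    1.145] [-0.34  0.37 -0.87]
side [0.006 0.987 0.756] [ 0.39 -0.79 -0.47]
wrist [ 0.278 -0.563  0.373] [-0.26 -0.09 -0.96]
{'t': 0.15, 'joint_pos': array([-1.29571787e+00,  3.08814054e-01,  1.63487523e+00,  1.22444985e-05,
        1.19971220e+00, -6.96682873e-02]), 'joint_velocities': array([-1.05372710e-03, -2.62358951e-03, -4.10259562e-03,  4.88807517e-04,
        5.04972525e-04,  5.77022828e-05]), 'joint_torque': array([ 5.57938472e-05, -4.15801942e+01, -2.77146041e+01, -1.19809333e-04,
        6.03858804e-03,  2.27405235e-05]), 'tcp_pos': array([ 0.21104613, -0.58760974,  0.23031427]), 'ee_rot': array([-9.00235204e-04,  9.85180438e-01,  1.71518766e-01, -8.70514642e-05]), 'wrist_force': array([ 0.4466292 , -0.07469786,  0.245461  ]), 'wrist_torque': array([ 0.01206363, -0.02940493, -0.00656128]), 'grip_force': 0.0, 'width': 0.0853685332271821}
```

View pics/scene0.png

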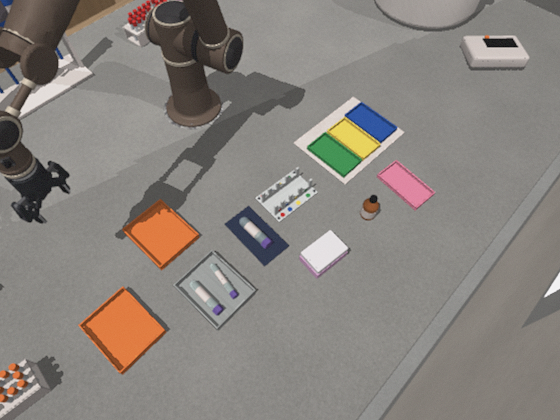

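View pics/side0.png

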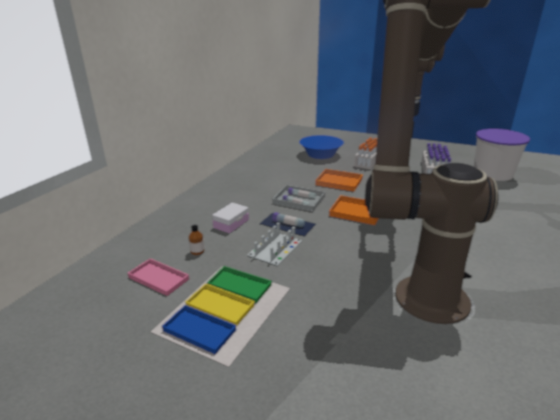

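The scene view shows the mat and tube at about (257,234), its purple cap at (267,240), the gauge at (287,193), and the green/yellow/blue trays at (334,154)/(354,138)/(371,121). The side view shows the same things: tube (292,220), gauge (277,243), trays (240,284)/(222,303)/(200,329). Next I'll get coarse positions.

```bash
python3 - <<'E'
from h import *
import pickle
s=pickle.load(open('scene0.pkl','rb'))
hsv=cv2.cvtColor(s['img'],cv2.COLOR_RGB2HSV)
def comp(lo,hi,box,z,name,k=1):
    m=cv2.inRange(hsv,np.array(lo),np.array(hi));q=np.zeros_like(m);x0,y0,x1,y1=box;q[y0:y1,x0:x1]=m[y0:y1,x0:x1]
    n,l,st,c=cv2.connectedComponentsWithStats(q)
    for i in sorted(range(1,n),key=lambda i:-st[i,4])[:k]:
        cs,_=cv2.findContours((l==i).astype('uint8'),0,1);r=cv2.minAreaRect(np.vstack(cs));b=cv2.boxPoints(r)
        W=np.array([pt(s,u,v,z) for u,v in b]); P=pt(s,*c[i],z)
        pc=np.array([pt(s,u,v,z)[:2] for u,v in cs[0][:,0].astype(float)],dtype=np.float32)
        R=cv2.minAreaRect(pc)
        print(name,st[i,4],c[i].round(1),'zmap',pt(s,*c[i]).round(3),'rect',np.round(R[0],3),np.round(R[1],3),round(R[2],1))
comp((100,60,20),(130,255,110),(215,195,300,275),.004,'mat')
comp((125,60,60),(150,255,255),(215,195,300,275),.015,'cap')
comp((100,120,60),(125,255,255),(330,90,410,180),.018,'blue')
comp((22,120,60),(32,255,255),(300,90,410,180),.018,'yellow')
comp((50,120,40),(80,255,255),(290,90,410,185),.018,'green')
for nm,lo,hi in(('r',(0,120,80),(8,255,255)),('y',(22,120,80),(33,255,255)),('b',(100,140,80),(125,255,255)),('g',(45,100,60),(85,255,255))):
    comp(lo,hi,(262,165,320,222),.006,nm,2)
for u,v in((257,193),(290,166),(319,184),(286,221),(245,225),(255,232),(262,240)): print(u,v,pt(s,u,v).round(3))
E
```

```text
mat 1330 [257.2 236.4] zmap [ 0.557 -0.229  0.029] rect [ 0.539 -0.218] [0.097 0.187] 85.4
cap 91 [266.3 242.5] zmap [ 0.591 -0.225  0.031] rect [ 0.586 -0.22 ] [0.027 0.034] 1.8
blue 964 [370.9 121.6] zmap [0.523 0.387 0.008] rect [0.524 0.38 ] [0.096 0.17 ] 86.8
yellow 1085 [353.5 137.7] zmap [0.523 0.286 0.006] rect [0.526 0.277] [0.1   0.171] 86.3
green 1123 [334. 154.] zmap [0.519 0.183 0.007] rect [0.521 0.177] [0.097 0.168] 88.1
r 10 [282.2 214. ] zmap [ 0.55  -0.111  0.006] rect [ 0.551 -0.111] [0.009 0.007] 43.6
r 2 [279.5 209.5] zmap [ 0.541 -0.114  0.027] rect [ 0.533 -0.105] [0.005 0.   ] 92.4
y 8 [297.9 202.1] zmap [ 0.557 -0.046  0.007] rect [ 0.557 -0.044] [0.006 0.008] 41.8
y 1 [296. 197.] zmap [ 0.545 -0.042  0.021] rect [ 0.54  -0.035] [0. 0.] 0.0
b 9 [289.3 208.9] zmap [ 0.554 -0.083  0.008] rect [ 0.554 -0.082] [0.009 0.007] 43.6
g 9 [307.7 194.9] zmap [ 0.56  -0.     0.001] rect [ 0.561 -0.002] [0.007 0.01 ] 1.8
g 1 [305. 190.] zmap [ 0.549 -0.004  0.023] rect [0.543 0.005] [0. 0.] 0.0
257 193 [ 0.436 -0.108  0.002]
290 166 [0.441 0.045 0.002]
319 184 [0.56  0.056 0.004]
286 221 [ 0.574 -0.119  0.001]
245 225 [ 0.504 -0.228  0.032]
255 232 [ 0.545 -0.225  0.037]
262 240 [ 0.577 -0.229  0.034]
```

```bash
python3 - <<'E'
import cv2
a=cv2.imread('pics/scene0.png')[155:270,215:325];cv2.imwrite('pics/c1.png',cv2.resize(a,None,fx=5,fy=5,interpolation=2))
E
```

```text
(no output)
```

View pics/c1.png

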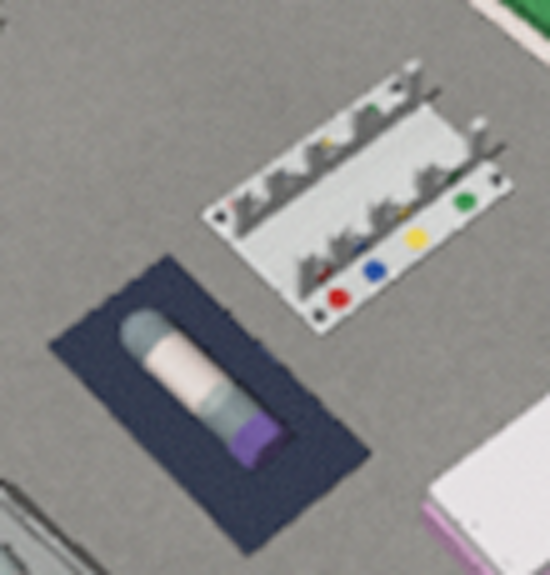

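The crop shows the tube lying with its cap towards +x. The gauge dots run red, blue, yellow, green along +y, with the gauge rotated about −5°. I'll move over the mat and gauge for wrist views.

```bash
python3 -m creep '4 -2.7 -0.7 0 1;4 -2.7 -0.7 0 1;4 -2.7 -0.7 0 1;4 -2.7 -0.7 0 1;4 -2.7 -0.7 0 1'; python3 -m creep '4 -2.7 -0.7 0 1;4 -2.7 -0.7 0 1;4 -2.7 -0.7 0 1;4 -2.7 -0.7 0 1;4 -2.7 -0.7 0 1';python3 -m creep '0 0 0 0.09 1;0 0 0 0.09 1;0 0 0 0.09 1;0 0 0 0.09 1;0 0 0 0.08 1'
cat >> h.py <<'E'
from scipy.spatial.transform import Rotation as Ro
def go(xyz,yaw=None):
    o=telemetry.get_obs();q=o['ee_rot'];R=Ro.from_quat([*q[1:],q[0]]).as_matrix()
    y=np.arctan2(R[1,0],R[0,0])
    print('t',round(o['t'],2),'tcp',o['tcp_pos'].round(4),'yaw',round(np.degrees(y),2),'tilt',R[:,2].round(4),'w',round(o['width'],4),'F',o['wrist_force'].round(1),'grip',round(o['grip_force'],1))
    if xyz is not None: print('shift cm',(R.T@(np.array(xyz)-o['tcp_pos'])*100).round(2),'then turn',None if yaw is None else round(y-yaw,3))
E
python3 - <<'E'
from h import *
import pickle
go(None);s=snap('wrist','w1.png');pickle.dump(s,open('w1.pkl','wb'));print(s['mtx'],(-s['view'][:3,:3].T@s['view'][:3,3]).round(3))
E
```

```text
t: 0.78
tcp_pos: [0.3544, -0.392, 0.2662]
ee_rot: [-0.0, 0.985, 0.171, -0.0]
wrist_force: [0.7, -1.0, 0.9]
width: 0.0852
grip_force: 0.0
t: 1.4
tcp_pos: [0.497, -0.1974, 0.3012]
ee_rot: [-0.0, 0.985, 0.172, -0.0]
wrist_force: [1.3, 0.8, 0.3]
width: 0.0852
grip_force: 0.0
t: 2.02
tcp_pos: [0.4962, -0.1987, 0.3008]
ee_rot: [-0.0, 0.999, -0.049, -0.0]
wrist_force: [-0.1, 0.5, 0.6]
width: 0.0852
grip_force: 0.0
t 2.02 tcp [ 0.4962 -0.1987  0.3008] yaw -5.6 tilt [-8.e-04  4.e-04 -1.e+00] w 0.0852 F [-0.1  0.5  0.6] grip 0.0
[[332.07767713   0.         280.37450702]
 [  0.         332.07767713 205.95743546]
 [  0.           0.           1.        ]] [ 0.567 -0.205  0.444]
```

View pics/w1.png

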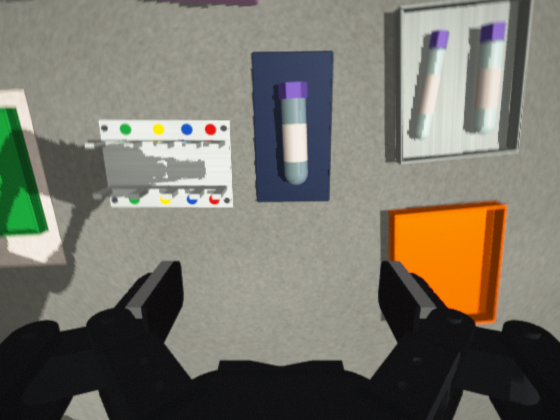

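The wrist view shows the tube from (292,88) to (296,183), cap up in the image, on the mat at (292,127). Gauge dots are at (125,129)…(210,129) on the +x row and (134,199)…(214,199) on the −x row; the waiting tubes and the green tray's edge are also visible.

```bash
cat >m.py <<'E'
from h import *
import pickle
def ray(s,u,v):
    R=s['view'][:3,:3];c=-R.T@s['view'][:3,3];d=R.T@np.linalg.inv(s['mtx'])@np.array([u,v,1.]);return c,d/np.linalg.norm(d)
def tri(rays):
    A=sum(np.eye(3)-np.outer(d,d) for c,d in rays);b=sum((np.eye(3)-np.outer(d,d))@c for c,d in rays);return np.linalg.solve(A,b)
def cents(s,lo,hi,box,k=1):
    hsv=cv2.cvtColor(s['img'],cv2.COLOR_RGB2HSV);m=cv2.inRange(hsv,np.array(lo),np.array(hi));q=np.zeros_like(m);x0,y0,x1,y1=box;q[y0:y1,x0:x1]=m[y0:y1,x0:x1]
    n,l,st,c=cv2.connectedComponentsWithStats(q);i=sorted(range(1,n),key=lambda i:-st[i,4])[:k];return [(c[j],st[j,4]) for j in i],l,i
DOT=dict(r=((0,120,80),(8,255,255)),b=((100,140,80),(125,255,255)),y=((22,120,80),(33,255,255)),g=((45,100,60),(85,255,255)))
E
python3 - <<'E'
from m import *
s=pickle.load(open('scene0.pkl','rb'));w=pickle.load(open('w1.pkl','rb'))
for n,(lo,hi) in DOT.items():
    a=cents(w,lo,hi,(95,115,240,145))[0][0];b=cents(w,lo,hi,(95,185,240,212))[0][0];c=cents(s,lo,hi,(262,165,320,222))[0][0]
    print(n,a[0].round(1),pt(w,*a[0],.006).round(4),pt(w,*b[0],.006).round(4),'tri',tri([ray(w,*a[0]),ray(s,*c[0])]).round(4))
# tube outline
hsv=cv2.cvtColor(w['img'],cv2.COLOR_RGB2HSV)
mat=cv2.inRange(hsv,np.array((105,90,15)),np.array((125,255,110)))
q=np.zeros_like(mat);q[60:195,262:325]=255-mat[60:195,262:325]
n,l,st,c=cv2.connectedComponentsWithStats(q);i=1+np.argmax(st[1:,4]);print('tube comp',st[i],c[i])
cs,_=cv2.findContours((l==i).astype('uint8'),0,1)
for z in(.013,.016,.019):
    P=np.array([pt(w,u,v,z)[:2] for u,v in cs[0][:,0].astype(float)],np.float32);R=cv2.minAreaRect(P);print(z,np.round(R[0],4),np.round(R[1],4),R[2])
for r in range(80,190,12): 
    k=np.where(l[r]==i)[0];m=int(k.mean()); print(r,k.min(),k.max(),'axis',pt(w,k.mean(),r,.017).round(4),'top',pt(w,m,r).round(4))
# cap, label triangulated
for nm,lo,hi,bw,bs in(('cap',(125,60,40),(150,255,255),(262,70,325,110),(215,195,300,275)),('label',(0,0,150),(25,60,255),(270,105,320,175),(235,215,275,250))):
    a=cents(w,lo,hi,bw)[0][0];b=cents(s,lo,hi,bs)[0][0];print(nm,a,b,tri([ray(w,*a[0]),ray(s,*b[0])]).round(4))
# plate tops depth
z=np.array([[pt(w,u,v)[2] if w['z_map'][v,u]>0 else 0 for u in range(80,240)] for v in range(115,212)])
vv,uu=np.where((z>.045)&(z<.07));P=np.array([pt(w,u+80,v+115) for v,u in zip(vv,uu)])
print('tops',len(P),np.median(P[:,2]))
A=P[P[:,0]<.505];B=P[P[:,0]>=.505]
for Q in(A,B): 
    if len(Q)>5: print(Q.mean(0).round(4),Q.min(0).round(3),Q.max(0).round(3))
E
```

```text
r [210. 129.] [ 0.551  -0.1116  0.006 ] [ 0.4564 -0.1007  0.006 ] tri [ 0.551  -0.1122  0.0084]
b [186.3 128.9] [ 0.5542 -0.0812  0.006 ] [ 0.4589 -0.0707  0.006 ] tri [ 0.554  -0.0816  0.0059]
y [158.  128.9] [ 0.5577 -0.045   0.006 ] [ 0.4626 -0.0346  0.006 ] tri [ 0.5577 -0.0461  0.0086]
g [124.9 128.7] [ 0.5621 -0.0026  0.006 ] [0.4667 0.0071 0.006 ] tri [ 0.5621 -0.0035  0.0077]
tube comp [ 278   81   31  104 2665] [294.11594747 130.25853659]
0.013 [ 0.5339 -0.2179] [0.0358 0.1287] 86.57051849365234
0.016 [ 0.5342 -0.2178] [0.0355 0.1278] 86.57051849365234
0.019 [ 0.5344 -0.2177] [0.0353 0.1269] 86.57052612304688<stdin>:15: RuntimeWarning: Mean of empty slice.
  ret = ret.dtype.type(ret / rcount)
Traceback (most recent call last):
ValueError: cannot convert float NaN to integer
```

```bash
python3 - <<'E'
from m import *
s=pickle.load(open('scene0.pkl','rb'));w=pickle.load(open('w1.pkl','rb'))
hsv=cv2.cvtColor(w['img'],cv2.COLOR_RGB2HSV)
mat=cv2.inRange(hsv,np.array((105,90,15)),np.array((125,255,110)))
for r in range(84,186,10):
    k=270+np.where(mat[r,270:318]==0)[0]
    if len(k): print(r,k.min(),k.max(),'axis',pt(w,k.mean(),r,.018).round(4),'top',pt(w,int(k.mean()),r).round(4),'wid',round(abs(pt(w,k.max()+.5,r,.018)[1]-pt(w,k.min()-.5,r,.018)[1]),4))
for nm,lo,hi,bw,bs in(('cap',(125,60,40),(150,255,255),(262,70,325,110),(215,195,300,275)),('label',(0,0,150),(25,60,255),(270,105,320,175),(235,215,275,250))):
    a=cents(w,lo,hi,bw)[0][0];b=cents(s,lo,hi,bs)[0][0];print(nm,a,b,tri([ray(w,*a[0]),ray(s,*b[0])]).round(4))
z=np.array([[pt(w,u,v)[2] if w['z_map'][v,u]>0 else 0 for u in range(80,240)] for v in range(115,212)])
vv,uu=np.where((z>.05)&(z<.07));P=np.array([pt(w,u+80,v+115) for v,u in zip(vv,uu)])
print('tops',len(P),np.median(P[:,2]))
for Q in(P[P[:,0]<.505],P[P[:,0]>=.505]):
    if len(Q)>5: print(Q.mean(0).round(4),Q.min(0).round(3),Q.max(0).round(3))
E
```

```text
84 279 307 axis [ 0.5942 -0.2221  0.018 ] top [ 0.5931 -0.2214  0.0342] wid 0.0348
94 279 307 axis [ 0.5828 -0.2211  0.018 ] top [ 0.5821 -0.2204  0.0346] wid 0.0351
104 280 305 axis [ 0.5712 -0.2195  0.018 ] top [ 0.5711 -0.2184  0.0326] wid 0.0317
114 281 306 axis [ 0.5593 -0.2197  0.018 ] top [ 0.5597 -0.2185  0.0341] wid 0.032
124 281 307 axis [ 0.5473 -0.2192  0.018 ] top [ 0.5481 -0.2186  0.0352] wid 0.0335
134 281 307 axis [ 0.5352 -0.2182  0.018 ] top [ 0.5364 -0.2176  0.0349] wid 0.0338
144 282 307 axis [ 0.5227 -0.2178  0.018 ] top [ 0.5244 -0.2167  0.0338] wid 0.0328
154 282 308 axis [ 0.5101 -0.2173  0.018 ] top [ 0.5124 -0.2168  0.0352] wid 0.0343
164 283 307 axis [ 0.4973 -0.2162  0.018 ] top [ 0.4999 -0.2158  0.0342] wid 0.0321
174 284 307 axis [ 0.4842 -0.2158  0.018 ] top [ 0.4874 -0.2147  0.0342] wid 0.031
184 292 300 axis [ 0.4709 -0.2153  0.018 ] top [ 0.4678 -0.2156  0.004 ] wid 0.0117
cap (array([292.33333333,  89.75854701]), np.int32(468)) (array([266.31868132, 242.52747253]), np.int32(91)) [ 0.5873 -0.2209  0.0194]
label (array([295.49756098, 142.34390244]), np.int32(820)) (array([251.33333333, 228.51162791]), np.int32(129)) [ 0.5244 -0.2197  0.0243]
tops 642 0.05510026960936751
[ 0.4804 -0.0499  0.0546] [ 0.471 -0.123  0.05 ] [0.49  0.032 0.057]
[ 0.54   -0.0524  0.055 ] [ 0.531 -0.128  0.05 ] [0.55  0.027 0.057]
```

```bash
python3 -c "
from h import *
go((.5335,-.2182,.12),np.radians(-3.2))"
```

```text
t 2.08 tcp [ 0.4961 -0.1987  0.3009] yaw -5.7 tilt [-8.e-04  4.e-04 -1.e+00] w 0.0851 F [-0.3  0.1  0.6] grip 0.0
shift cm [ 3.92  1.57 18.08] then turn -0.044
```

```bash
python3 -m creep '0.98 0.4 4.5 0 1;0.98 0.4 4.5 0 1;0.98 0.4 4.5 0 1;0.98 0.37 4.5 0 1;0 0 0 -0.044 1'
python3 - <<'E'
from m import *
go(None);w=snap('wrist','w2.png');pickle.dump(w,open('w2.pkl','wb'))
w1=pickle.load(open('w1.pkl','rb'));s=pickle.load(open('scene0.pkl','rb'))
hsv=cv2.cvtColor(w['img'],cv2.COLOR_RGB2HSV)
mat=cv2.inRange(hsv,np.array((100,90,15)),np.array((125,255,120)))
(c,a),=cents(w,(125,60,40),(150,255,255),(180,0,400,200))[0];print('cap',c,a,'tri w1',tri([ray(w,*c),ray(w1,292.33,89.76)]).round(4))
for r in range(30,330,25):
    k=np.where(mat[r]==0)[0];u=int(c[0]);l=[x for x in range(u,100,-1) if mat[r,x]];R=[x for x in range(u,500) if mat[r,x]]
    if l and R: m=(l[0]+R[0])/2;print(r,l[0],R[0],pt(w,m,r,.019).round(4),'top',pt(w,int(m),r).round(4),'wid',round(abs(pt(w,l[0],r,.019)[1]-pt(w,R[0],r,.019)[1]),4))
E
```

```text
t: 2.7
tcp_pos: [0.5305, -0.2167, 0.1158]
ee_rot: [-0.002, 1.0, -0.024, -0.005]
wrist_force: [0.2, 0.0, -0.0]
width: 0.0854
grip_force: 0.0
t 2.7 tcp [ 0.5305 -0.2167  0.1158] yaw -2.81 tilt [-0.0092  0.0046 -0.9999] w 0.0854 F [ 0.2  0.  -0. ] grip 0.0
cap [283.86396011 128.92877493] 1404 tri w1 [ 0.5874 -0.2203  0.0246]
80 283 283 [ 0.6193 -0.221   0.019 ] top [ 0.6205 -0.2211  0.0028] wid 0.0
105 283 283 [ 0.6032 -0.2203  0.019 ] top [ 0.6032 -0.2203  0.0035] wid 0.0
130 259 349 [ 0.5857 -0.2343  0.019 ] top [ 0.5861 -0.2339  0.0243] wid 0.0632
155 262 345 [ 0.5681 -0.2334  0.019 ] top [ 0.5693 -0.2326  0.0269] wid 0.0596
180 263 307 [ 0.5505 -0.2193  0.019 ] top [ 0.5535 -0.2193  0.0331] wid 0.0323
205 262 307 [ 0.5313 -0.2181  0.019 ] top [ 0.5359 -0.2178  0.0343] wid 0.0338
230 263 306 [ 0.5113 -0.2172  0.019 ] top [ 0.517 -0.217  0.034] wid 0.033
255 265 305 [ 0.4903 -0.2166  0.019 ] top [ 0.4974 -0.2168  0.0341] wid 0.0315
280 283 283 [ 0.4683 -0.214   0.019 ] top [ 0.4598 -0.2137  0.0038] wid 0.0
```

View pics/w2.png

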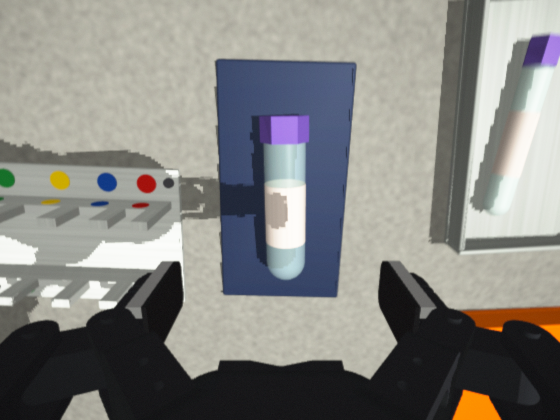

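The tube is at (285,118)–(285,279), with the fingers straddling it and clear of the gauge and steel tray. The triangulated cap agrees with the first view, so I'll descend.

```bash
python3 -c "
from h import *
go((.5335,-.2182,.006),np.radians(-3))"
```

```text
t 2.75 tcp [ 0.5319 -0.2173  0.1179] yaw -2.74 tilt [-0.0058  0.0029 -1.    ] w 0.0856 F [-0.4 -0.2  1.3] grip 0.0
shift cm [ 0.23  0.11 11.19] then turn 0.004
```

```bash
python3 -m creep '0 0 3 0 1;0 0 3 0 1;0 0 3 0 1;0 0 2 0 1;0 0 0 0 1'; python3 -m creep '0 0 0.4 0 1;0 0 0 0 0;0 0 0 0 0;0 0 0 0 0;0 0 0 0 0';python3 -m creep '0 0 0 0 0;0 0 0 0 0;0 0 0 0 0;0 0 0 0 0;0 0 0 0 0'
```

```text
t: 3.38
tcp_pos: [0.5327, -0.2176, 0.0099]
ee_rot: [-0.001, 1.0, -0.026, -0.001]
wrist_force: [-0.5, -0.4, 0.9]
width: 0.0856
grip_force: 0.0
t: 4.0
tcp_pos: [0.5347, -0.2186, 0.0081]
ee_rot: [0.0, 1.0, -0.026, 0.001]
wrist_force: [-0.7, -0.6, 2.5]
width: 0.0283
grip_force: 59.3
t: 4.62
tcp_pos: [0.5346, -0.2186, 0.0081]
ee_rot: [0.0, 1.0, -0.026, 0.001]
wrist_force: [-1.3, 1.0, 5.9]
width: 0.0281
grip_force: 59.5
```

```bash
python3 -m creep '0 0 -1 0 0;0 0 -2 0 0;0 0 -3 0 0;0 0 -3 0 0;0 0 0 0 0'; python3 - <<'E'
from m import *
go((.5037,-.1062,.10),np.radians(-6.1));w=snap('wrist','w3.png');snap('side','s3.png')
E
```

```text
t: 5.25
tcp_pos: [0.5367, -0.2196, 0.1011]
ee_rot: [0.002, 1.0, -0.026, 0.004]
wrist_force: [0.8, -0.2, -1.1]
width: 0.028
grip_force: 59.2
t 5.25 tcp [ 0.5367 -0.2196  0.1011] yaw -2.93 tilt [ 0.0069 -0.0034 -1.    ] w 0.028 F [ 0.8 -0.2 -1.1] grip 59.2
shift cm [ -3.87 -11.15   0.05] then turn 0.055
```

View pics/w3.png

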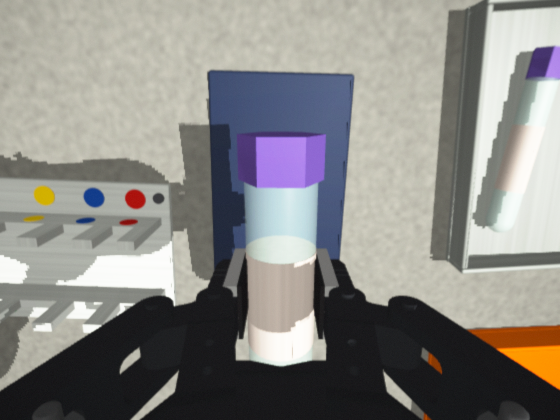

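The tube is held level between the pads, cap at (281,158) ahead of the fingers, red dot at (135,199). Next I'll move above slot 1.

```bash
python3 -m creep '-0.7 -2.23 0 0 0;-0.8 -2.23 0 0 0;-0.8 -2.23 0 0 0;-0.8 -2.23 0 0 0;-0.7 -2.23 0 0.055 0';python3 -m creep '0 0 0 0 0;0 0 0 0 0;0 0 0 0 0;0 0 0 0 0;0 0 0 0 0'; python3 - <<'E'
from m import *
go((.5037,-.1062,.06),np.radians(-6.1));w=snap('wrist','w4.png')
for n,(lo,hi) in DOT.items():
    for c,a in cents(w,lo,hi,(60,60,330,300),2)[0]: print(n,c.round(1),a,pt(w,*c,.006).round(4),pt(w,*c).round(4))
c,a=cents(w,(125,60,40),(150,255,255),(180,50,400,300))[0][0];print('cap',c,a)
hsv=cv2.cvtColor(w['img'],cv2.COLOR_RGB2HSV);m=cv2.inRange(hsv,(125,60,40),(150,255,255));v,u=np.where(m[:300,200:380]);u+=200
P=np.array([pt(w,a,b) for a,b in zip(u,v)]);P=P[P[:,2]>.08];print('cap pts',np.percentile(P,[2,50,98],axis=0).round(4))
for r in range(190,300,20):print(r,pt(w,int(c[0]),r).round(4))
E
```

```text
t: 5.98
tcp_pos: [0.5009, -0.103, 0.0972]
ee_rot: [-0.0, 0.999, -0.053, -0.0]
wrist_force: [-0.3, 0.7, -1.2]
width: 0.0282
grip_force: 59.2
t: 6.6
tcp_pos: [0.5018, -0.1054, 0.0972]
ee_rot: [0.0, 0.999, -0.053, 0.0]
wrist_force: [-1.1, -0.2, -0.8]
width: 0.0278
grip_force: 59.2
t 6.6 tcp [ 0.5018 -0.1054  0.0972] yaw -6.12 tilt [ 0. -0. -1.] w 0.0278 F [-1.1 -0.2 -0.8] grip 59.2
shift cm [0.2  0.06 3.72] then turn -0.0
b [234.4 141.9] 128 [ 0.554  -0.0775  0.006 ] [ 0.5541 -0.0778  0.0077]
b [234.3 164.8] 13 [ 0.5382 -0.0751  0.006 ] [ 0.5404 -0.0775  0.021 ]
y [187.4 143.2] 364 [ 0.5566 -0.0449  0.006 ] [ 0.5567 -0.0452  0.0071]
y [195.7 267. ] 120 [ 0.4624 -0.0337  0.006 ] [ 0.4633 -0.0344  0.0079]
g [126.2 144. ] 344 [ 0.5606 -0.0023  0.006 ] [ 0.5607 -0.0027  0.0069]
g [137.6 266.2] 40 [0.4679 0.011  0.006 ] [0.4679 0.0109 0.0062]
cap [281.05030621 158.97987752] 4572
cap pts [[ 0.5454 -0.1262  0.1086]
 [ 0.5552 -0.1102  0.1227]
 [ 0.5642 -0.094   0.1245]]
190 [ 0.5444 -0.109   0.1235]
210 [ 0.5369 -0.1082  0.1235]
230 [ 0.5288 -0.1073  0.1226]
250 [ 0.5214 -0.1065  0.1242]
270 [ 0.5126 -0.1056  0.1233]
290 [ 0.5041 -0.1047  0.1235]
```

View pics/w4.png

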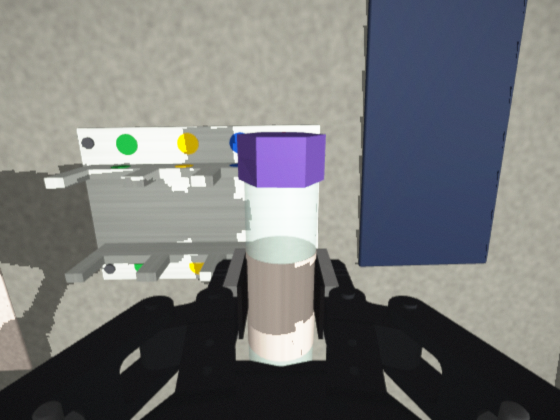

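The tube (cap at (281,159)) is right over slot 1, hiding the red dot; its middle lies at x≈0.5025, about as wanted. I'll lower in small steps and watch the force.

```bash
python3 -m creep '0.15 0.1 1 0 0;0 0 1 0 0;0 0 1 0 0;0 0 0.3 0 0;0 0 0 0 0'; python3 -m creep '0 0 0.2 0 0;0 0 0.2 0 0;0 0 0.2 0 0;0 0 0 0 0;0 0 0 0 0'
```

```text
t: 7.28
tcp_pos: [0.5028, -0.106, 0.0637]
ee_rot: [-0.0, 0.999, -0.053, -0.0]
wrist_force: [-0.2, -0.7, -0.7]
width: 0.0278
grip_force: 59.2
t: 7.9
tcp_pos: [0.5031, -0.1061, 0.0583]
ee_rot: [-0.0, 0.999, -0.053, 0.0]
wrist_force: [0.1, -0.3, -0.5]
width: 0.0278
grip_force: 59.2
```

```bash
python3 -m creep '0 0 0.1 0 0;0 0 0 0 0;0 0 0.1 0 0;0 0 0 0 0;0 0 0 0 0'
```

```text
t: 8.52
tcp_pos: [0.5035, -0.1064, 0.0574]
ee_rot: [0.0, 0.999, -0.053, 0.0]
wrist_force: [-2.1, 0.7, 7.3]
width: 0.0281
grip_force: 60.1
```

```bash
python3 -m creep '0 0 0.05 0 0;0 0 0 0 0;0 0 0 0 0;0 0 0 0 0;0 0 0 0 0'; python3 - <<'E'
from m import *
go(None);w=snap('wrist')
for r in range(190,300,20):print(r,pt(w,281,r).round(4))
E
```

```text
t: 9.15
tcp_pos: [0.5036, -0.1065, 0.0572]
ee_rot: [0.0, 0.999, -0.053, 0.0]
wrist_force: [-2.6, -0.1, 9.6]
width: 0.0278
grip_force: 60.2
t 9.15 tcp [ 0.5036 -0.1065  0.0572] yaw -6.07 tilt [ 5.e-04 -6.e-04 -1.e+00] w 0.0278 F [-2.6 -0.1  9.6] grip 60.2
190 [ 0.5462 -0.11    0.0834]
210 [ 0.5386 -0.1092  0.0833]
230 [ 0.5308 -0.1084  0.0832]
250 [ 0.5225 -0.1075  0.0827]
270 [ 0.5147 -0.1067  0.0838]
290 [ 0.5056 -0.1058  0.083 ]
```

Slot 1: the tube rests on the edges, underside about 2 mm below the plate tops, at 10 N. On to slot 2, 30 mm along the gauge's y.

```bash
python3 -m creep '0 0 -1.5 0 0;0 -1.5 0 0 0;0 -1.5 0 0 0;0 0 0 0 0;0 0 1.1 0 0'; python3 -m creep '0 0 0.2 0 0;0 0 0.1 0 0;0 0 0.1 0 0;0 0 0 0 0;0 0 0 0 0'; python3 -c "
from h import *
go((.5066,-.0760,.055),np.radians(-6.1))"
```

```text
t: 9.82
tcp_pos: [0.507, -0.0761, 0.0598]
ee_rot: [0.0, 0.999, -0.053, 0.001]
wrist_force: [-0.1, 0.1, 0.4]
width: 0.028
grip_force: 59.4
t: 10.45
tcp_pos: [0.5064, -0.0765, 0.0559]
ee_rot: [0.0, 0.999, -0.053, 0.0]
wrist_force: [-0.5, -2.1, -0.6]
width: 0.0282
grip_force: 59.4
t 10.45 tcp [ 0.5064 -0.0765  0.0559] yaw -6.08 tilt [ 2.e-04 -3.e-04 -1.e+00] w 0.0282 F [-0.5 -2.1 -0.6] grip 59.4
shift cm [ 0.02 -0.05  0.09] then turn 0.0
```

```bash
python3 -m creep '0 0 0.1 0 0;0 0 0 0 0;0 0 0.05 0 0;0 0 0 0 0;0 0 0 0 0'; python3 -m creep '0 0 0.05 0 0;0 0 0 0 0;0 0 0 0 0;0 0 0 0 0;0 0 0 0 0'
```

```text
t: 11.08
tcp_pos: [0.5067, -0.0768, 0.055]
ee_rot: [0.0, 0.999, -0.053, 0.0]
wrist_force: [-2.9, -2.1, 5.3]
width: 0.0283
grip_force: 59.9
t: 11.7
tcp_pos: [0.5068, -0.0769, 0.0547]
ee_rot: [0.001, 0.999, -0.053, 0.0]
wrist_force: [-2.4, -2.6, 7.6]
width: 0.028
grip_force: 60.0
```

Slot 2: it stops 4.3 mm below the tops at 8 N, as a tube that is too wide should. Now slot 3, 37 mm on.

```bash
python3 -m creep '0 0 -1.8 0 0;0 -1.83 0 0 0;0 -1.83 0 0 0;0 0 0 0 0;0 0 1.1 0 0'; python3 -m creep '0 0 0.3 0 0;0 0 0.2 0 0;0 0 0.2 0 0;0 0 0.1 0 0;0 0 0 0 0'; python3 -c "
from h import *
go((.5102,-.0398,.0507),np.radians(-6.1))"
```

```text
t: 12.32
tcp_pos: [0.5109, -0.0395, 0.0608]
ee_rot: [0.0, 0.999, -0.052, 0.001]
wrist_force: [-0.2, 0.2, -0.6]
width: 0.0279
grip_force: 59.4
t: 12.95
tcp_pos: [0.5103, -0.0402, 0.053]
ee_rot: [0.0, 0.999, -0.053, 0.0]
wrist_force: [-0.7, -1.0, 0.7]
width: 0.028
grip_force: 59.4
t 12.95 tcp [ 0.5103 -0.0402  0.053 ] yaw -6.08 tilt [ 2.e-04 -4.e-04 -1.e+00] w 0.028 F [-0.7 -1.   0.7] grip 59.4
shift cm [-0.01 -0.04  0.23] then turn 0.0
```

```bash
python3 -m creep '0 0 0.1 0 0;0 0 0 0 0;0 0 0.05 0 0;0 0 0 0 0;0 0 0 0 0'; python3 -m creep '0 0 0.05 0 0;0 0 0 0 0;0 0 0.05 0 0;0 0 0 0 0;0 0 0 0 0'
```

```text
t: 13.58
tcp_pos: [0.5105, -0.0405, 0.0519]
ee_rot: [0.0, 0.999, -0.053, 0.0]
wrist_force: [-2.2, -3.1, 5.8]
width: 0.0283
grip_force: 59.9
t: 14.2
tcp_pos: [0.5107, -0.0409, 0.0511]
ee_rot: [0.001, 0.999, -0.053, 0.0]
wrist_force: [-1.8, -4.8, 6.8]
width: 0.0277
grip_force: 60.1
```

```bash
python3 -m creep '0 0.1 0 0 0;0 0 0 0 0;0 0 0.05 0 0;0 0 0 0 0;0 0 0 0 0'; python3 - <<'E'
from m import *
go(None);w=snap('wrist')
for r in range(190,300,20):print(r,pt(w,281,r).round(4))
E
```

```text
t: 14.82
tcp_pos: [0.5107, -0.0415, 0.0503]
ee_rot: [0.001, 0.999, -0.053, 0.001]
wrist_force: [-0.9, -3.8, 6.2]
width: 0.0284
grip_force: 60.0
t 14.82 tcp [ 0.5107 -0.0415  0.0503] yaw -6.05 tilt [ 0.0012 -0.0011 -1.    ] w 0.0284 F [-0.9 -3.8  6.2] grip 60.0
190 [ 0.5533 -0.0449  0.0765]
210 [ 0.5455 -0.0441  0.0755]
230 [ 0.5375 -0.0433  0.0752]
250 [ 0.53   -0.0425  0.0766]
270 [ 0.522  -0.0416  0.0774]
290 [ 0.5133 -0.0407  0.0772]
```

```bash
python3 -m creep '0 0.07 0 0 0;0 0 0 0 0;0 0 0.08 0 0;0 0 0 0 0;0 0 0 0 0'
```

```text
t: 15.5
tcp_pos: [0.5107, -0.0418, 0.0497]
ee_rot: [0.0, 0.999, -0.053, 0.001]
wrist_force: [-0.9, -2.3, 7.5]
width: 0.0282
grip_force: 60.3
```

```bash
python3 -m creep '0 0.03 0.05 0 0;0 0 0 0 0;0 0 0 0 0;0 0 0 0 0;0 0 0 0 0'; python3 - <<'E'
from m import *
go(None);w=snap('wrist')
for u in(265,281,297):
  print(u,np.median([pt(w,u,r)[2] for r in range(190,300,5)]))
E
```

```text
t: 16.12
tcp_pos: [0.5107, -0.0418, 0.0495]
ee_rot: [0.0, 0.999, -0.053, 0.001]
wrist_force: [-1.3, -1.8, 9.2]
width: 0.0281
grip_force: 60.5
t 16.12 tcp [ 0.5107 -0.0418  0.0495] yaw -6.03 tilt [ 1.3e-03 -3.0e-04 -1.0e+00] w 0.0281 F [-1.3 -1.8  9.2] grip 60.5
265 0.07488547852722156
281 0.07577674904374257
297 0.07433148642019768
```

Slot 3: it rests about 9 mm down with both edges loaded, and goes no deeper at 9 N. On to slot 4, 42 mm on.

```bash
python3 -m creep '0 0 -2 0 0;0 -1.4 0 0 0;0 -1.4 0 0 0;0 -1.4 0 0 0;0 0 0 0 0'; python3 - <<'E'
from m import *
go((.5144+.0003,.0002,.0507),np.radians(-6.1))
E
```

```text
t: 16.8
tcp_pos: [0.5138, 0.0014, 0.0677]
ee_rot: [-0.0, 0.999, -0.052, -0.001]
wrist_force: [0.5, -0.4, -0.7]
width: 0.0282
grip_force: 59.4
t 16.8 tcp [0.5138 0.0014 0.0677] yaw -5.96 tilt [-1.4e-03  3.0e-04 -1.0e+00] w 0.0282 F [ 0.5 -0.4 -0.7] grip 59.4
shift cm [0.1  0.11 1.7 ] then turn 0.003
```

```bash
python3 -m creep '0 0.12 0 0 0;0 0 0.7 0 0;0 0 0.3 0 0;0 0 0.2 0 0;0 0 0 0 0'; python3 -m creep '0 0 0.2 0 0;0 0 0.2 0 0;0 0 0 0 0;0 0 0 0 0;0 0 0 0 0'; 
```

```text
t: 17.42
tcp_pos: [0.514, -0.0015, 0.0562]
ee_rot: [-0.0, 0.999, -0.053, -0.0]
wrist_force: [0.0, 1.0, 0.0]
width: 0.0278
grip_force: 59.4
t: 18.05
tcp_pos: [0.5144, -0.0013, 0.0526]
ee_rot: [0.0, 0.999, -0.053, 0.0]
wrist_force: [0.2, 0.4, -0.7]
width: 0.0285
grip_force: 59.4
```

```bash
python3 -m creep '0 -0.06 0.2 0 0;0 0 0.2 0 0;0 0 0.2 0 0;0 0 0 0 0;0 0 0 0 0'; python3 -m creep '0 0 0.2 0 0;0 0 0.2 0 0;0 0 0 0 0;0 0 0 0 0;0 0 0 0 0'; 
```

```text
t: 18.68
tcp_pos: [0.5144, -0.0008, 0.0464]
ee_rot: [-0.0, 0.999, -0.053, -0.0]
wrist_force: [-0.1, -0.1, -1.2]
width: 0.0275
grip_force: 59.4
t: 19.3
tcp_pos: [0.5144, -0.0007, 0.0425]
ee_rot: [-0.0, 0.999, -0.053, 0.0]
wrist_force: [-0.2, 0.0, -0.8]
width: 0.0283
grip_force: 59.4
```

Already 16 mm deep with no force; I'll go on to the bottom (TCP ≈0.033).

```bash
python3 -m creep '0 0 0.2 0 0;0 0 0.2 0 0;0 0 0.2 0 0;0 0 0 0 0;0 0 0 0 0'; python3 -m creep '0 0 0.15 0 0;0 0 0.1 0 0;0 0 0.1 0 0;0 0 0 0 0;0 0 0 0 0'; 
```

```text
t: 19.92
tcp_pos: [0.5144, -0.0007, 0.0365]
ee_rot: [-0.0, 0.999, -0.053, 0.0]
wrist_force: [-0.5, -0.8, -0.5]
width: 0.0281
grip_force: 59.4
t: 20.55
tcp_pos: [0.5143, -0.0007, 0.033]
ee_rot: [-0.0, 0.999, -0.053, -0.0]
wrist_force: [-1.9, -0.0, 0.6]
width: 0.0281
grip_force: 59.6
```

```bash
python3 -m creep '0 0 0.08 0 0;0 0 0 0 0;0 0 0.05 0 0;0 0 0 0 0;0 0 0 0 0'; python3 - <<'E'
from m import *
s=snap('scene');s0=pickle.load(open('scene0.pkl','rb'))
w=snap('wrist','w5.png');print(np.median([pt(w,281,r)[2] for r in range(190,300,5)]))
E
```

```text
t: 21.18
tcp_pos: [0.5144, -0.0007, 0.0329]
ee_rot: [0.0, 0.999, -0.053, -0.0]
wrist_force: [-4.5, 0.8, 10.7]
width: 0.0279
grip_force: 60.4
0.059425808788119226
```

View pics/w5.png

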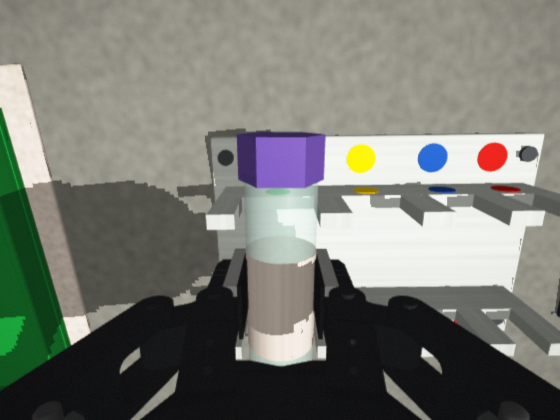

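The tube is at the bottom of slot 4: the cap hides the green dot, yellow, blue and red are to its right, and the underside is 26 mm below the tops, at 11 N. So it is 30 mm and goes in the green tray. I'll lift it out and look at the tray from above.

```bash
python3 -m creep '0 0 -1 0 0;0 0 -2 0 0;0 0 -4 0 0;0 0 -4 0 0;0 0 -4 0 0'; python3 -m creep '-0.3 -4.4 0 0 0;-0.3 -4.4 0 0 0;-0.3 -4.4 0 0 0;-0.3 -4.4 0 -0.07 0;0 0 0 0 0'; python3 - <<'E'
from m import *
go((.521,.177,.12),np.radians(-2));w=snap('wrist','w6.png');pickle.dump(w,open('w6.pkl','wb'))
E
```

```text
t: 21.9
tcp_pos: [0.5142, -0.0007, 0.183]
ee_rot: [0.0, 0.999, -0.053, 0.0]
wrist_force: [-0.0, -0.2, -0.7]
width: 0.028
grip_force: 59.6
t: 22.52
tcp_pos: [0.5211, 0.1783, 0.1819]
ee_rot: [-0.0, 1.0, -0.016, 0.0]
wrist_force: [0.3, -0.8, -0.3]
width: 0.0278
grip_force: 59.6
t 22.52 tcp [0.5211 0.1783 0.1819] yaw -1.84 tilt [ 0.001  0.001 -1.   ] w 0.0278 F [ 0.3 -0.8 -0.3] grip 59.6
shift cm [-0.01  0.13  6.19] then turn 0.003
```

View pics/w6.png

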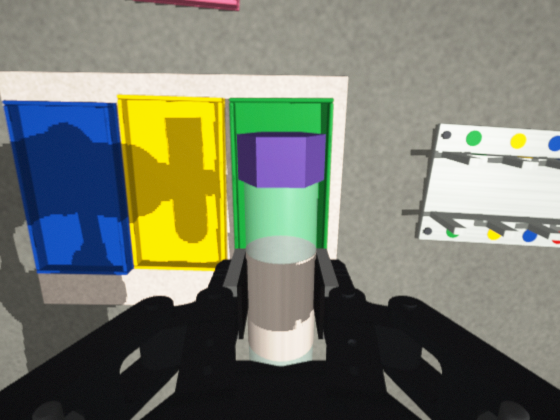

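The green tray is at (230..332, 98..) under the tube, with yellow and blue to its left. I'll measure its rim.

```bash
python3 - <<'E'
from m import *
w=pickle.load(open('w6.pkl','rb'));s=pickle.load(open('scene0.pkl','rb'))
def mask(s,box):
    hsv=cv2.cvtColor(s['img'],cv2.COLOR_RGB2HSV);m=cv2.inRange(hsv,np.array((50,120,40)),np.array((80,255,255)));q=np.zeros_like(m);x0,y0,x1,y1=box;q[y0:y1,x0:x1]=m[y0:y1,x0:x1];return q
m=mask(w,(215,80,350,260));
for r in(105,120,195,215,235):
    k=np.where(m[r])[0];a,b=pt(w,k.min()-.5,r,.018),pt(w,k.max()+.5,r,.018);print(r,k.min(),k.max(),a.round(4),b.round(4),'mid y',((a+b)/2).round(4))
for c in(245,280,315):
    k=np.where(m[:130,c])[0];print(c,k.min(),pt(w,c,k.min()-.5,.018).round(4))
ms=mask(s,(290,90,410,185));c,_=cv2.findContours(ms,0,1);c=max(c,key=cv2.contourArea)[:,0].astype(float)
def corners(c,sgn): return c[np.argmax(c@np.array(sgn))]
# rim corner far(+x): -y and +y corners; scene: right (+x,+y) and bottom (+x,-y)
for nm,sc,rk in(('+x-y',corners(c,(0,1)),(332,98)),('+x+y',corners(c,(1,0)),(230.5,98.5)),('-x-y',corners(c,(-1,0)),None),('-x+y',corners(c,(0,-1)),None)):
    print(nm,sc,pt(s,*sc,.018).round(4),tri([ray(w,*rk),ray(s,*sc)]).round(4) if rk else '')
print('floor z',[pt(w,u,120)[2].round(4) for u in(245,280,315)])
for r in(240,255): print('tube',r,pt(w,281,r).round(4))
E
```

```text
105 230 332 [0.5972 0.2224 0.018 ] [0.5943 0.1313 0.018 ] mid y [0.5957 0.1769 0.018 ]
120 230 331 [0.5843 0.2234 0.018 ] [0.5814 0.1321 0.018 ] mid y [0.5829 0.1777 0.018 ]
195 233 328 [0.5151 0.2257 0.018 ] [0.5122 0.1342 0.018 ] mid y [0.5137 0.1799 0.018 ]
215 234 327 [0.4951 0.2261 0.018 ] [0.4922 0.135  0.018 ] mid y [0.4937 0.1806 0.018 ]
235 234 326 [0.4744 0.2276 0.018 ] [0.4715 0.1358 0.018 ] mid y [0.473  0.1817 0.018 ]
245 98 [0.603  0.2083 0.018 ]
280 98 [0.602  0.1775 0.018 ]
315 98 [0.6011 0.1468 0.018 ]
+x-y [343. 176.] [0.6017 0.1259 0.018 ] [0.5999 0.1306 0.011 ]
+x+y [360. 161.] [0.6048 0.213  0.018 ] [0.602  0.2221 0.0063]
-x-y [308. 146.] [0.4368 0.1405 0.018 ] 
-x+y [324. 133.] [0.4394 0.2225 0.018 ] 
floor z [np.float64(0.008), np.float64(0.0068), np.float64(0.0074)]
tube 240 [0.5446 0.1785 0.2083]
tube 255 [0.538  0.1787 0.2073]
```

```bash
python3 -m creep '-0.3 -0.12 0 0.006 0;0 0 4.2 0 0;0 0 4.5 0 0;0 0 4 0 0;0 0 2 0 0'; python3 -m creep '0 0 0.8 0 0;0 0 0.4 0 0;0 0 0.3 0 0;0 0 0 0 0;0 0 0 0 0'; python3 -c "
from h import *
go((.518,.1797,.0085),np.radians(-2.2))"
```

```text
t: 23.2
tcp_pos: [0.516, 0.1749, 0.0322]
ee_rot: [0.001, 1.0, -0.022, -0.002]
wrist_force: [0.3, 0.7, -0.2]
width: 0.0283
grip_force: 59.6
t: 23.82
tcp_pos: [0.5187, 0.1771, 0.0204]
ee_rot: [-0.0, 1.0, -0.021, 0.001]
wrist_force: [-0.5, 0.4, 0.0]
width: 0.0281
grip_force: 59.6
t 23.82 tcp [0.5187 0.1771 0.0204] yaw -2.42 tilt [ 1.3e-03  3.0e-04 -1.0e+00] w 0.0281 F [-0.5  0.4  0. ] grip 59.6
shift cm [-0.08 -0.26  1.19] then turn -0.004
```

```bash
python3 -m creep '-0.05 -0.25 0.3 0 0;0 0 0.3 0 0;0 0 0.2 0 0;0 0 0.1 0 0;0 0 0 0 0'; python3 -m creep '0 0 0.1 0 0;0 0 0 0 0;0 0 0.1 0 0;0 0 0 0 0;0 0 0 0 0'
```

```text
t: 24.45
tcp_pos: [0.5175, 0.1794, 0.0111]
ee_rot: [0.0, 1.0, -0.021, -0.0]
wrist_force: [-2.4, -0.7, 4.5]
width: 0.0281
grip_force: 60.1
t: 25.08
tcp_pos: [0.5175, 0.1794, 0.011]
ee_rot: [0.0, 1.0, -0.021, -0.001]
wrist_force: [-6.0, -0.8, 18.1]
width: 0.0282
grip_force: 61.5
```

It is down on the floor. I'll ease the press, then open partway (about 12 mm each side).

```bash
python3 -m creep '0 0 -0.15 0 0;0 0 0 0 0;0 0 0 0 0;0 0 0 0 0.42;0 0 0 0 0.42'; python3 -m creep '0 0 0 0 0.58;0 0 0 0 0.58;0 0 0 0 0.58;0 0 0 0 0.58;0 0 0 0 0.58'
```

```text
t: 25.7
tcp_pos: [0.5177, 0.1793, 0.0098]
ee_rot: [0.0, 1.0, -0.021, -0.0]
wrist_force: [0.6, 0.1, 0.3]
width: 0.0359
grip_force: 0.0
t: 26.32
tcp_pos: [0.5177, 0.1794, 0.0102]
ee_rot: [-0.0, 1.0, -0.021, 0.0]
wrist_force: [-0.3, -0.5, -0.6]
width: 0.0495
grip_force: 0.0
```

```bash
python3 -m creep '0 0 -1 0 0.58;0 0 -2 0 0.58;0 0 -4 0 0.58;0 0 -5 0 0.58;0 0 -5 0 0.58'; python3 -m creep '0 0 0 0 0.58;0 0 0 0 0.58;0 0 0 0 0.58;0 0 0 0 0.58;0 0 0 0 0.58'; python3 -c "
from h import *
go(None);w=snap('wrist','w7.png')"
```

```text
t: 26.95
tcp_pos: [0.5175, 0.1793, 0.1823]
ee_rot: [-0.0, 1.0, -0.021, 0.0]
wrist_force: [0.7, 0.9, -0.1]
width: 0.0495
grip_force: 0.0
t: 27.58
tcp_pos: [0.5171, 0.1792, 0.1791]
ee_rot: [0.0, 1.0, -0.021, -0.001]
wrist_force: [-0.9, 0.8, 1.1]
width: 0.0497
grip_force: 0.0
t 27.57 tcp [0.5171 0.1792 0.1791] yaw -2.42 tilt [-2.e-03 -5.e-04 -1.e+00] w 0.0497 F [-0.9  0.8  1.1] grip 0.0
```

View pics/w7.png

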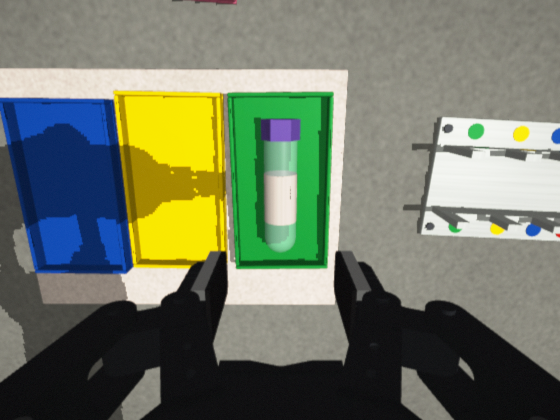

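The tube lies centred in the green tray, (281,120)–(280,250), and the gripper is clear of everything. I'll hand in now.

```bash
python3 -c "
from bench import env
print(env.sign_off())"
```

```text
the job is handed in; nothing more can be done
None
```

The tube is a 30 mm one: it rested on the edges of slots 1, 2 and 3, went down to the bottom of slot 4 (green dot), and now lies in the middle of the green tray; I handed the job in shortly after 27.6 s on the robot's clock.

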